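# Turn the sample leaf

## Task

The sample chart on the worktop has one stiff white leaf lying on its right-hand side, and a pot stands on the thin empty panel on the left where the leaf has to go. First push the pot off the panel so that it stands upright on the worktop, out of the leaf's way; then hook a fingertip under the leaf's raised tab, turn the leaf over the spine and push it down gently until it lies flat on the left side. Only push with the fingers: do not pinch or pick up anything, and leave the other things where they are.

Things in the scene. Friction and masses are not known exactly. Their poses are not given: they have to be found in the camera images.
- chart: grey sample chart fixed to the worktop, 142 mm along its spine (its x), 226 mm across (its y). Origin on the worktop under the middle of the spine, z up, +y to the left panel; its yaw varies. Hinge line along x, 22 mm up (steel knuckles, top 27 mm up). On the -y side a pad 18 mm high, to y = -116 mm, carries the leaf
- panel (a point): centre of the top of the chart's thin empty landing panel on the left (+y) side: 5 mm high, 142 mm along x, from the spine to y = +110 mm of the chart; this point is at y = +55 mm. The turned leaf covers it and its tab reaches past it, to y = +147 mm
- leaf (a joint): hinge of the white rigid leaf about the spine: 0 = flat on the right (-y) side, 1.57 = upright, 3.14 = flat on the left (end stop). About 70 g on a stiff hinge (0.075 N m): it stays at any angle where it is left. Plate 3 mm thick, 130 mm along the spine, reaching 6 to 116 mm from the hinge line, mid-plane through that line
- leaf_mid (a point): centre of the leaf plate's underside (bare back), 61 mm from the hinge line, 1.5 mm below the mid-plane; turned over it is the top, 23.5 mm above the worktop. The other face carries two rows of white nail-tip samples 8 mm proud and two rubber feet 15 mm high, which face down onto the landing panel once the leaf is turned
- leaf_tab (a point): middle of the outer edge of the leaf's tab: a riser 114 to 121 mm from the hinge line leads up to a flange 3 mm thick, 60 mm wide along the spine, 119 to 147 mm from the hinge line, its mid-plane 17 mm above the leaf's. With the leaf at 0 its underside is 37.5 mm above the worktop with open air below; turned over it points down, 3.5 mm off the worktop
- pot: low round screw-lid pot, white lid, 68 mm across, 43 mm high, about 150 g, loose, upright on the landing panel. Origin: centre of its underside, z up along its axis
- box: bystander: small white carton, 95x60x24 mm, loose. Origin: centre of its underside
- tape: bystander: white roll of tape lying flat, 66 mm across, 19 mm high, loose. Origin: centre of its underside
- clip: bystander: pink hair clip, 62 mm long, 17 mm high, loose. Origin: centre of its underside
- cup: bystander: white measuring cup, 64 mm across, 61 mm high, loose. Origin: centre of its underside
- jar: bystander: jar with black lid, 72 mm across, 86 mm high, loose. Origin: centre of its underside
- bowl: bystander: pink mixing bowl, 110 mm across, 50 mm high, loose. Origin: centre of its underside
Things that resemble listed ones, but are neither listed nor needed, are in the scene too. Leave any yellow look-alike of the pot alone.

How it is judged:
By the outcome, as a careful person would: the job done as asked, in the order asked, and still so for the second after the job is handed in, with the robot touching nothing.
It also fails if it takes over 67 s, if anything falls off the work surface, if the arm or the gripper's body presses on something with over 40 N, if the wrist force passes 120 N, or if a joint passes its speed limit or range.

## Robot

A 6-joint arm with a two-finger parallel gripper is mounted at the origin on a cart in front of the work surface, level with it; the furniture and walls round the work are solid. World frame = base frame: x ahead of the robot, y to its left, z up, the work surface at z = 0. Lengths are in m, angles in degrees, forces in N, time in s.
With the tool pointing down it reaches from about 0.3 to 0.75 m from the base axis. Payload 8.5 kg.
Tool frame: the origin (TCP) lies at the very end of the fingers, on their centre line; the grasp point (between the pads) lies 19 mm behind it; z points along the fingers, y is the line along which they close (so a half turn about z gives the same grasp; the last joint's range is limited). The gripper opens to 85 mm and grips with 20 to 120 N. Pads are 22 mm wide; open, the fingers measure 114 mm over their backs; the gripper's body (76 mm by 85 mm) begins 54 mm behind the grasp point. The pads swing forward as they close: fully open they stand 13 mm farther back than shut.
Start: joints at [60.774, 21.807, 74.336, -0, 83.858, -12.336], TCP at [0.16, 0.526, 0.231] pointing down, gripper open.
Joint ranges: [-178.18, 178.18], [-50.72, 133.34], [12.68, 142.11], [-81.47, 261.47], [9.98, 163.14], [-165.26, 165.26]. Speed limits (degrees/s): [136.94, 136.94, 180, 180, 180, 180].

## Interface

Orientations are given as a 3x3 rotation matrix whose columns are the frame's x, y, z axes.
In Python, from rig import env gives the robot as it stands.
- The arm moves only by the tool move_arm, never from a script. Its argument "plan" is a list of rows, each a list of 7 numbers: the turn, a rotation vector about the tool's x, y, z in degrees, then the shift along the tool's x, y, z in cm, then the gripper command: -1 is shut, 1 is fully open, values between are in proportion. In form: [[ax, ay, az, tx, ty, tz, jaw], ...]. A call has 1 to 5 rows; each row is the pose to reach, as a shift and turn from the pose commanded when the call began, along the tool's axes at that moment; what a row does not reach only later rows make up. A row lasts 1/10 s, in which the tool goes at most 50 mm and 8.59 degrees, less where a joint would pass 70% of its speed; a pose out of reach is approached as far as the arm can. A call with a gripper value outside its range is refused whole. The fingers move at their own pace and stop on an object; "squeeze" is the grip in N (left out, the last holds). Time passes only in rows, so rows that repeat a pose let the fingers close. It gives the time, the measured TCP pose, the force, the opening and the grip force at its end, in the units of the state.
- env.observe(): the state, without advancing time (a new reading comes with each control period).
- env.get_image(name): name is "side" or "top" or "wrist"; returns a dict with "color" (384x512x3 uint8, red, green, blue), "fov_y" (degrees; the focal length in pixels is half the picture's height over the tangent of half this angle, whatever the lens; pixels are square), "cx", "cy" (the principal point, pixels), "distortion" ([k1, k2, p1, p2, k3] as OpenCV has them; the pictures are not rectified), "R" (3x3) and "t" (3): a world point X has camera coordinates R X + t. Camera axes: x right, y down, z forward; pixel columns grow to the right and rows downward; lengths in m; the calibration is good to about 2 mm. A picture is of the moment at which its call begins. There is no depth.
- env.close_job(): hands the job in; it is judged then, once.
Trained networks look in a picture, given as the dict that the camera call returned (one of the last four; its "shot" number tells which), for a name from the list of things; names that differ only in an ending like _2 or _b are one class to them, and where a whole thing is asked for, a point or a joint stands for the part that bears it (a point fixed in the world has none). Each returns a list of dicts, best first, with "conf" (0 to 1); they miss things now and then, are a little off and sometimes report something else, mostly with a low value. They report only what shows in the picture. A call takes as long as a camera call. They do not tell look-alikes from the thing itself.
- env.outline_of(target, picture): "mask" (384x512 bool, what is visible of it) and "bbox" ([centre column, centre row, width, height] in pixels, round what is visible of it).
- env.tip_of(target, picture): "pixel" ([column, row] in pixels: a listed point, or the origin of a listed thing).
The state is a dict: "time_s": time; "q": joint angles; "qvel": joint speeds; "joint_efforts": joint torques, N m; "position": TCP position; "tool_rot": TCP orientation; "ft_force": force on the tool from outside, world axes, zero at the start; "wrist_torque": the same for the moment, N m; "grip_width": finger opening in m; "gripper_force": force on a finger pad.
Only numpy, scipy, OpenCV 4.12 (cv2) and the standard library are available. Lean on these libraries where they do the work, as an engineer would, in place of code of your own. Each camera call takes 0.05 s, during which the arm holds its last target. There are 200 camera calls.

## Working session

There is one attempt and no reset: what is moved stays moved. The work goes in short steps, Python scripts to look and compute and a tool call to move; the robot and the scene stay as the last step left them, time stands still between calls to the robot, and variables do not carry over. Pictures are saved under pics/ and viewed, at most 11 in all, crops included, and the job is handed in when it is done.

Besides the shell and the picture viewer there is one more tool, called after "Emit:" as name([rows], argument=value, ...), one row to a line, values as JSON. move_arm: Moves the arm, as the interface text tells. Its arguments: {"type":"object","properties":{"plan":{"type":"array"},"squeeze":{"type":"number"}},"required":["plan"]}

```bash
mkdir -p pics
cat > h.py <<'E'
import numpy as np, cv2, sys
sys.path.insert(0,'.')
from rig import env
def K(p):
    f=192/np.tan(np.radians(p["fov_y"])/2); return np.array([[f,0,p["cx"]],[0,f,p["cy"]],[0,0,1.]])
def ray(p,px):
    n=cv2.undistortPoints(np.array([[px]],float),K(p),np.array(p["distortion"],float))[0,0]
    R=np.array(p["R"]);t=np.array(p["t"]); return -R.T@t, R.T@np.array([n[0],n[1],1])
def atz(p,px,z):
    c,d=ray(p,px); return c+d*(z-c[2])/d[2]
def proj(p,X):
    R=np.array(p["R"]);return cv2.projectPoints(np.atleast_2d(np.array(X,float)),cv2.Rodrigues(R)[0],np.array(p["t"],float),K(p),np.array(p["distortion"],float))[0][:,0]
def save(p,n,crop=None,s=1):
    im=p["color"][:,:,::-1]
    if crop: im=im[crop[1]:crop[3],crop[0]:crop[2]]
    cv2.imwrite('pics/'+n+'.png',cv2.resize(im,None,fx=s,fy=s,interpolation=cv2.INTER_CUBIC))
E
python3 - <<'E'
from h import *
Z=dict(panel=.005,leaf_mid=.02,leaf_tab=.039,pot=.005,box=0,tape=0,clip=0,cup=0,jar=0,bowl=0,chart=0)
for n in("top","side"):
    p=env.get_image(n); save(p,n+'0',s=1.5); print(n,np.round(-np.array(p["R"]).T@p["t"],3))
    for k,z in Z.items():
        for r in env.tip_of(k,p)[:2]: print(k,np.round(r["pixel"]),round(r["conf"],2),np.round(atz(p,r["pixel"],z),3))
s=env.observe();print(s["position"],np.round(s["tool_rot"],3),s["ft_force"],s["grip_width"])
E
```

```text
top [0.33  0.084 1.295]
panel [249. 200.] 0.8 [0.507 0.103 0.005]
panel [323. 206.] 0.15 [ 0.486 -0.158  0.005]
leaf_mid [277. 210.] 0.68 [0.468 0.006 0.02 ]
leaf_tab [305. 217.] 0.58 [ 0.442 -0.087  0.039]
pot [201. 235.] 0.82 [0.384 0.269 0.005]
pot [243. 210.] 0.78 [0.471 0.123 0.005]
box [155. 230.] 0.6 [0.401 0.433 0.   ]
tape [279. 177.] 0.51 [ 0.59  -0.003  0.   ]
clip [321. 205.] 0.47 [ 0.489 -0.152  0.   ]
clip [346. 160.] 0.32 [ 0.653 -0.248  0.   ]
cup [250. 156.] 0.76 [0.666 0.099 0.   ]
jar [351. 162.] 0.56 [ 0.646 -0.264  0.   ]
bowl [160. 184.] 0.9 [0.564 0.422 0.   ]
chart [263. 208.] 0.89 [0.478 0.054 0.   ]
chart [321. 205.] 0.46 [ 0.488 -0.151  0.   ]
side [ 0.45  -0.849  0.533]
panel [245. 200.] 0.92 [0.506 0.107 0.005]
leaf_mid [231. 215.] 0.91 [0.463 0.002 0.02 ]
leaf_mid [277. 220.] 0.24 [ 0.58  -0.033  0.02 ]
leaf_tab [210. 160.] 0.26 [0.402 0.336 0.039]
pot [204. 182.] 0.77 [0.383 0.236 0.005]
pot [236. 195.] 0.6 [0.483 0.141 0.005]
box [209. 160.] 0.53 [0.394 0.427 0.   ]
tape [278. 218.] 0.71 [0.591 0.009 0.   ]
tape [326. 279.] 0.52 [ 0.659 -0.247  0.   ]
clip [250. 256.] 0.56 [ 0.5   -0.153  0.   ]
cup [245. 201.] 0.49 [0.506 0.113 0.   ]
bowl [256. 160.] 0.67 [0.565 0.42  0.   ]
chart [239. 212.] 0.74 [0.485 0.048 0.   ]
[0.1597848  0.52625764 0.23133376] [[-0.957  0.291  0.   ]
 [ 0.291  0.957  0.   ]
 [-0.     0.    -1.   ]] [ 0.79846084 -0.53110738 -0.18770665] 0.08556059362703797
```

View pics/top0.png

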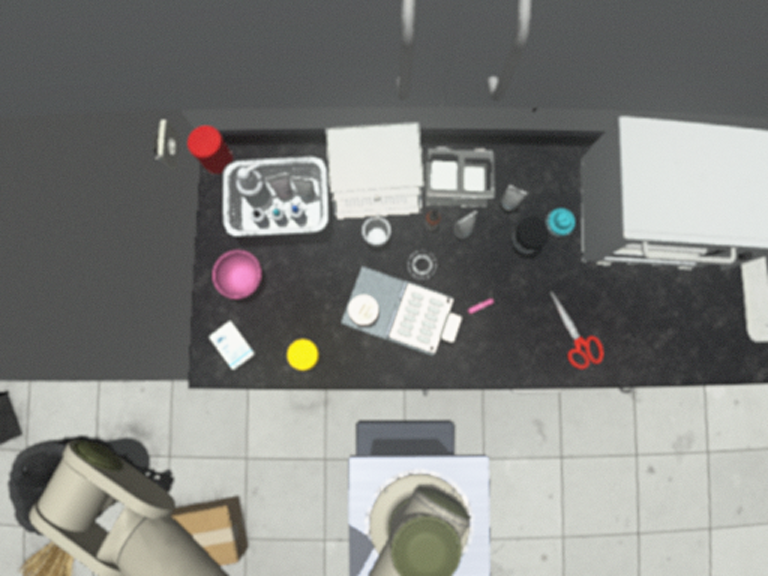

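View pics/side0.png

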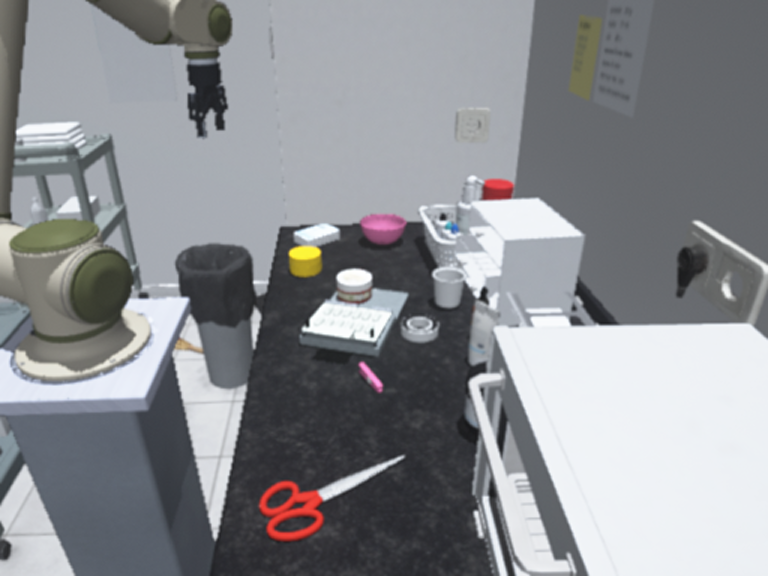

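Candidates for the pot, in the 512-px top picture, are the white-lid pot at (243,207) on the grey panel and the yellow one at (201,236) on the bare worktop. The white one fits, because it has a white lid and stands on the landing panel. I'll fly in high above it and confirm with the wrist camera.

Emit:
move_arm([
  [0,0,0,-20,-12.5,0,0],
  [0,0,0,-20,-12.5,0,0],
  [0,0,0,-20,-12.5,0,0],
  [0,0,0,-20,-12.5,0,0],
  [0,0,0,-20,-12.5,0,0],
])

```text
time_s: 1.7
position: [0.3163, 0.3465, 0.2315]
tool_rot: [[-0.956, 0.292, 0.001], [0.292, 0.956, -0.0], [-0.001, 0.0, -1.0]]
ft_force: [0.7, 0.3, 0.7]
grip_width: 0.0428
gripper_force: 0.0
```

Emit:
move_arm([
  [0,0,0,-20,-12.5,0,0],
  [0,0,0,-20,-12.5,0,0],
  [0,0,0,-20,-12.5,0,0],
  [0,0,0,-20,-12.5,0,0],
  [0,0,0,-20,-12.5,0,0],
])

```text
time_s: 2.2
position: [0.4716, 0.1684, 0.2314]
tool_rot: [[-0.956, 0.292, 0.001], [0.292, 0.956, -0.0], [-0.001, -0.0, -1.0]]
ft_force: [0.1, 0.4, 0.1]
grip_width: 0.0428
gripper_force: 0.0
```

Emit:
move_arm([
  [0,0,0,-4,-2.5,0,0],
  [0,0,0,-8,-5,0,0],
  [0,0,0,-8,-5,0,0],
  [0,0,0,-8,-5,0,0],
])

```text
time_s: 2.6
position: [0.5321, 0.0991, 0.2309]
tool_rot: [[-0.956, 0.292, -0.001], [0.292, 0.956, 0.0], [0.001, -0.0, -1.0]]
ft_force: [-0.5, 1.1, -0.3]
grip_width: 0.0427
gripper_force: 0.0
```

Run:
```python
from h import *
p=env.get_image("wrist"); save(p,'w1',s=1.5); print(np.round(-np.array(p["R"]).T@p["t"],3))
Z=dict(panel=.005,leaf_mid=.02,leaf_tab=.039,pot=.005,chart=0,tape=0,cup=0)
for k,z in Z.items():
    for r in env.tip_of(k,p)[:2]: print(k,np.round(r["pixel"]),round(r["conf"],2),np.round(atz(p,r["pixel"],z),3))
s=env.observe();print(s["time_s"],s["position"],np.round(s["tool_rot"],3).tolist(),np.round(s["q"]),s["ft_force"],s["grip_width"])
```

```text
[0.463 0.12  0.373]
panel [250. 139.] 0.69 [0.503 0.104 0.005]
leaf_mid [144. 136.] 0.72 [ 0.464 -0.007  0.02 ]
leaf_mid [ 34. 317.] 0.21 [ 0.641 -0.239  0.02 ]
pot [261. 114.] 0.7 [0.48  0.124 0.005]
chart [205. 134.] 0.61 [0.483 0.055 0.   ]
tape [187. 229.] 0.87 [ 0.589 -0.007  0.   ]
tape [248. 136.] 0.17 [0.501 0.102 0.   ]
cup [283. 257.] 0.89 [ 0.664  0.099 -0.   ]
3.0 [0.53160384 0.10032648 0.23154565] [[-0.957, 0.29, 0.0], [0.29, 0.957, 0.0], [-0.0, 0.0, -1.0]] [ -2.  21.  76.   0.  83. -75.] [ 0.46424772 -0.11068512 -0.3867566 ] 0.04244442123886635
```

View pics/w1.png

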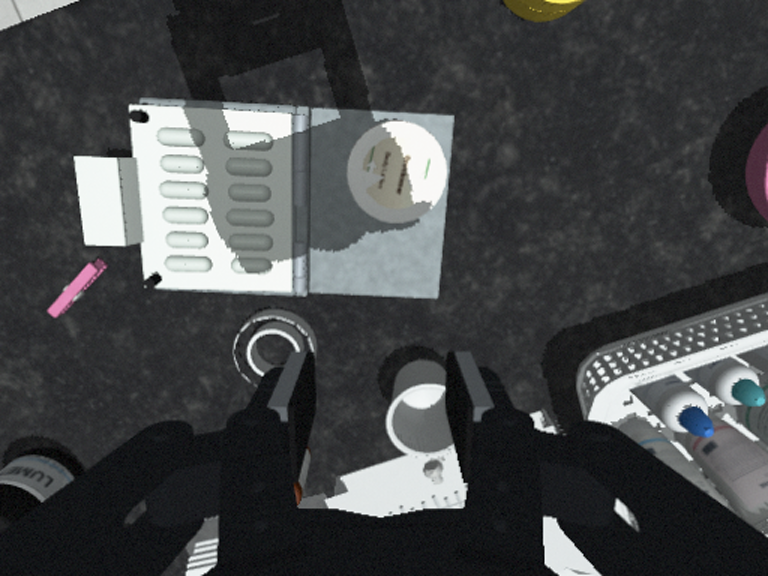

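The wrist picture shows the white-lid pot at (398,171) on the grey panel, with the yellow look-alike well away at (540,5). That confirms the pot. The chart corners are sharp here, so I'll fit its pose from them.

Run:
```python
from h import *
from scipy.optimize import least_squares
p=env.get_image("wrist")
px=np.array([(454,115),(438,298),(75,156),(86,244),(129,105),(146,289)])/1.5
M=np.array([(-71,110,5),(71,110,5),(-30,-147,40.5),(30,-147,40.5),(-65,-116,23.5),(65,-116,23.5)])/1e3
def W(a):
    c,s=np.cos(a[2]),np.sin(a[2]);return M@np.array([[c,-s,0],[s,c,0],[0,0,1]]).T+[a[0],a[1],0]
r=least_squares(lambda a:(proj(p,W(a))-px).ravel(),[.489,.051,-.33]); a=r.x
print(np.round(a,4),np.degrees(a[2]),np.round(r.fun.reshape(-1,2),1).tolist())
c,s=np.cos(a[2]),np.sin(a[2]);Rc=np.array([[c,-s],[s,c]])
pot=atz(p,np.array((398,171))/1.5,.048)[:2];print('pot',pot,Rc.T@(pot-a[:2]))
for n,q in dict(clip=(.49,-.152),tape=(.589,-.005),tcp=(.5316,.1003)).items(): print(n,Rc.T@(np.array(q)-a[:2]))
print('edge',atz(p,np.array((1,33))/1.5,0),atz(p,np.array((90,1))/1.5,0))
```

```text
[ 0.4842  0.0506 -0.3412] -19.547895746669546 [[-2.1, -0.5], [-1.5, 0.5], [1.3, 0.6], [1.2, -0.3], [0.5, 0.9], [0.3, -2.2]]
pot [0.47947164 0.1284741 ] [-0.03055728  0.07183633]
clip [ 0.07320941 -0.1889491 ]
tape [ 0.11731783 -0.01729699]
tcp [0.02799342 0.06272801]
edge [ 0.30566665 -0.1156265   0.        ] [ 0.30655077 -0.04485603  0.        ]
```

Emit:
move_arm([
  [0,0,0,0,0.9,5,0],
  [0,0,0,0,0.9,10,0],
  [0,0,0,0,0.9,15,0],
  [0,0,0,0,0.9,19,0],
  [0,0,0,0,0.9,21.9,0],
])

```text
time_s: 3.55
position: [0.5335, 0.1085, 0.0098]
tool_rot: [[-0.957, 0.29, -0.003], [0.29, 0.957, 0.0], [0.003, -0.001, -1.0]]
ft_force: [0.4, 0.6, -0.0]
grip_width: 0.0428
gripper_force: 0.0
```

Emit:
move_arm([
  [0,0,0,0.5,0,0,0],
  [0,0,0,1.5,0.1,0,0],
  [0,0,0,2.2,0.1,0,0],
  [0,0,0,2.9,0.1,0,0],
  [0,0,0,3.6,0.2,0,0],
])

```text
time_s: 4.05
position: [0.5008, 0.1209, 0.0136]
tool_rot: [[-0.957, 0.29, 0.003], [0.29, 0.957, -0.0], [-0.003, 0.001, -1.0]]
ft_force: [1.0, -0.2, 0.9]
grip_width: 0.043
gripper_force: 0.7
```

Emit:
move_arm([
  [0,0,0,0.8,0,0,0],
  [0,0,0,1.6,0.1,0,0],
  [0,0,0,2.4,0.1,0,0],
  [0,0,0,3.2,0.1,0,0],
  [0,0,0,4,0.2,0,0],
])

```text
time_s: 4.55
position: [0.4621, 0.1344, 0.0122]
tool_rot: [[-0.957, 0.291, -0.001], [0.291, 0.957, -0.0], [0.001, -0.0, -1.0]]
ft_force: [-0.4, -0.2, 0.1]
grip_width: 0.0429
gripper_force: 0.3
```

Emit:
move_arm([
  [0,0,0,0.7,0,0,0],
  [0,0,0,1.4,0.1,0,0],
  [0,0,0,2.1,0.1,0,0],
  [0,0,0,2.8,0.1,0,0],
  [0,0,0,3.4,0.1,0,0],
])

```text
time_s: 5.05
position: [0.4302, 0.1452, 0.0123]
tool_rot: [[-0.957, 0.291, -0.0], [0.291, 0.957, -0.0], [0.0, -0.0, -1.0]]
ft_force: [0.7, -0.0, -0.3]
grip_width: 0.0428
gripper_force: 0.6
```

Run:
```python
from h import *
p=env.get_image("wrist"); save(p,'w2',s=1.5)
for n in ("top","side"):
    p=env.get_image(n)
    for r in env.tip_of("pot",p)[:3]: print(n,r["pixel"],r["conf"],atz(p,r["pixel"],0))
s=env.observe();print(s["time_s"],s["position"],s["ft_force"],s["grip_width"],s["q"])
```

```text
top [249.0, 201.6] 0.73 [0.50138584 0.10366931 0.        ]
top [204.0, 235.2] 0.49 [0.38354469 0.26018592 0.        ]
side [204.7, 190.5] 0.62 [0.38588635 0.18768028 0.        ]
side [205.4, 180.9] 0.46 [0.38599123 0.25608958 0.        ]
5.3 [0.43092262 0.14507724 0.0123505 ] [-0.02599943  0.39379431  0.16095227] 0.04246738196291458 [ 3.63008120e+00  3.02289874e+01  1.05913425e+02  8.07119132e-04
  4.38468816e+01 -6.94752252e+01]
```

View pics/w2.png

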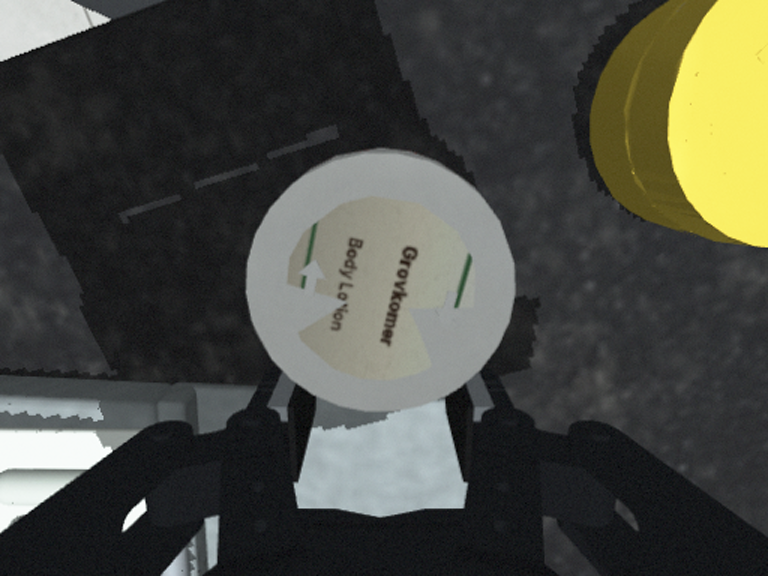

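Emit:
move_arm([
  [0,0,0,0.6,0,0,0],
  [0,0,0,1.1,0,0,0],
  [0,0,0,1.1,0,0,0],
  [0,0,0,-0.5,0,0,0],
  [0,0,0,-2,0,0,0],
])

```text
time_s: 5.8
position: [0.45, 0.1393, 0.0124]
tool_rot: [[-0.957, 0.29, -0.0], [0.29, 0.957, -0.0], [0.0, -0.0, -1.0]]
ft_force: [0.5, 0.1, -0.1]
grip_width: 0.043
gripper_force: 0.0
```

Emit:
move_arm([
  [0,0,0,0,0,-5,0],
  [0,0,8,-1,0,-10,-0.5],
  [0,0,16,-2,-2,-14,-1],
  [0,0,24,-4,-5,-18,-1],
  [0,0,32,-4,-9,-20,-1],
])

```text
time_s: 6.3
position: [0.4636, 0.0408, 0.2151]
tool_rot: [[-0.655, 0.756, 0.005], [0.756, 0.655, -0.001], [-0.004, 0.003, -1.0]]
ft_force: [1.5, -0.6, 0.0]
grip_width: -0.0001
gripper_force: 0.0
```

Emit:
move_arm([
  [0,0,8.5,0,0,0,-1],
  [0,0,17,0,0,0,-1],
  [0,0,25.5,0,0,0,-1],
  [0,0,34,0,0,0,-1],
  [0,0,42,0,0,0,-1],
])

```text
time_s: 6.8
position: [0.4617, 0.0416, 0.2122]
tool_rot: [[0.022, 1.0, -0.001], [1.0, -0.022, 0.0], [0.0, -0.001, -1.0]]
ft_force: [-0.4, -0.0, 0.2]
grip_width: -0.0003
gripper_force: 0.0
```

Emit:
move_arm([
  [0,0,8.5,0,0,0,-1],
  [0,0,17,0,0,0,-1],
  [0,0,18.6,0,0,0,-1],
])

```text
time_s: 7.1
position: [0.4617, 0.0416, 0.2122]
tool_rot: [[0.336, 0.942, -0.001], [0.942, -0.336, 0.0], [-0.0, -0.001, -1.0]]
ft_force: [-0.4, 0.1, -0.4]
grip_width: -0.0001
gripper_force: 0.0
```

Run:
```python
from h import *
for n in ("top","side"):
    p=env.get_image(n)
    if n=="side": save(p,'s2',(110,90,366,282),3)
    for r in env.tip_of("pot",p)[:3]: print(n,r["pixel"],r["conf"],atz(p,r["pixel"],0))
s=env.observe();print(s["time_s"],s["position"],np.round(s["tool_rot"],3).tolist(),s["ft_force"],s["grip_width"],np.round(s["q"]))
```

```text
top [205.5, 235.4] 0.74 [0.38286223 0.25493541 0.        ]
top [233.5, 235.3] 0.61 [0.38332057 0.15741163 0.        ]
side [201.2, 193.5] 0.61 [0.37581137 0.1684649  0.        ]
side [203.0, 178.8] 0.56 [0.37757272 0.27270075 0.        ]
7.3 [0.46190605 0.04158171 0.21226923] [[0.331, 0.944, -0.0], [0.944, -0.331, 0.0], [-0.0, -0.0, -1.0]] [0.37942931 0.32532201 0.09687514] -0.00019446620385689558 [-10.  14.  89.   0.  77.  10.]
```

View pics/s2.png

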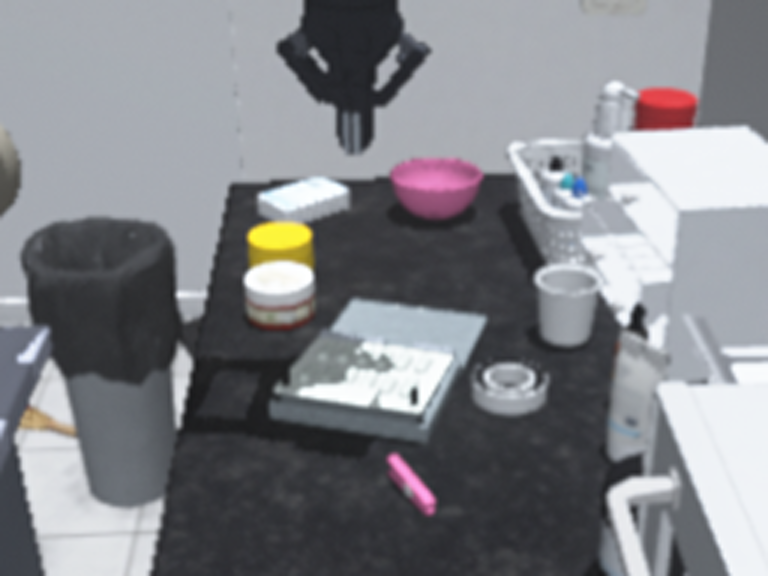

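The pot stands upright on the worktop at about (0.384, 0.158), clear of the panel, and the bystanders haven't moved. Next I'll tilt the closed fingers and go to the right of the tab.

Emit:
move_arm([
  [0,8.5,0,-4,0.5,0,-1],
  [0,17,0,-8,1,1,-1],
  [0,25.5,0,-12,1.5,2,-1],
  [0,34,0,-16,1.8,3,-1],
  [0,42.5,0,-17.4,1.8,4,-1],
])

```text
time_s: 7.8
position: [0.4207, -0.1324, 0.1726]
tool_rot: [[0.251, 0.942, 0.224], [0.715, -0.336, 0.614], [0.653, 0.006, -0.757]]
ft_force: [1.0, 0.8, -1.0]
grip_width: 0.0001
gripper_force: 0.0
```

Emit:
move_arm([
  [0,0,0,0,0,0,-1],
  [0,0,0,0,0,0,-1],
])

```text
time_s: 8.0
position: [0.4207, -0.129, 0.172]
tool_rot: [[0.255, 0.942, 0.217], [0.716, -0.334, 0.612], [0.649, -0.001, -0.76]]
ft_force: [0.8, 0.9, 0.7]
grip_width: -0.0001
gripper_force: 0.0
```

```bash
cat >> h.py <<'E'
C0=np.array([.4842,.0506,0]);_c,_s=np.cos(-.3412),np.sin(-.3412)
RC=np.array([[_c,-_s,0],[_s,_c,0],[0,0,1]])
def st():
    s=env.observe();R=np.array(s["tool_rot"]);P=RC.T@(np.array(s["position"])-C0)
    print(round(s["time_s"],2),'chart mm',np.round(P*1e3,1),'f_chart',np.round(RC.T@s["ft_force"],2),'q',np.round(s["q"]))
    return P,RC.T@R
def go(*targets):  # chart mm targets -> tool cm
    P,R=st();print('tool z in chart',np.round(R[:,2],3),'x',np.round(R[:,0],3))
    for t in targets: print(t,np.round(R.T@(np.array(t)/1e3-P)*100,2))
E
python3 -c "
from h import *
go((0,-185,100),(0,-185,13),(0,-160,13),(0,-137,13),(0,-133,15))"
```

```text
8.0 chart mm [   0.3 -190.5  172. ] f_chart [0.47 1.13 0.7 ] q [-53.  21.  98.  33.  86. -43.]
tool z in chart [-0.001  0.649 -0.76 ] x [0.    0.76  0.649]
(0, -185, 100) [-4.26 -0.02  5.83]
(0, -185, 13) [-9.91 -0.02 12.44]
(0, -160, 13) [-8.01 -0.02 14.07]
(0, -137, 13) [-6.260e+00 -1.000e-02  1.556e+01]
(0, -133, 15) [-5.820e+00 -1.000e-02  1.567e+01]
```

Emit:
move_arm([
  [0,0,0,-3,0,3.5,-1],
  [0,0,0,-5.5,0,7,-1],
  [0,0,0,-8,0,10,-1],
  [0,0,0,-9.5,0,11.9,-1],
  [0,0,0,-9.9,0,12.4,-1],
])

```text
time_s: 8.5
position: [0.4228, -0.1216, 0.0129]
tool_rot: [[0.251, 0.944, 0.213], [0.718, -0.33, 0.614], [0.65, -0.001, -0.76]]
ft_force: [-0.5, -0.8, 0.3]
grip_width: 0.0001
gripper_force: 0.0
```

Emit:
move_arm([
  [0,0,0,1,0,0.9,-1],
  [0,0,0,1.9,0,1.6,-1],
  [0,0,0,2.7,0,2.3,-1],
  [0,0,0,3.3,0,2.8,-1],
  [0,0,0,3.65,0,3.1,-1],
])

```text
time_s: 9.0
position: [0.4389, -0.0774, 0.0145]
tool_rot: [[0.252, 0.943, 0.217], [0.717, -0.333, 0.612], [0.65, 0.001, -0.76]]
ft_force: [0.2, -1.3, 0.1]
grip_width: 0.0004
gripper_force: 0.0
```

Run:
```python
from h import *
p=env.get_image("side"); save(p,'s3',(180,130,330,250),4)
go((0,-134,16),(0,-132,30),(0,-131,50),(0,-127,75),(0,-120,95))
```

```text
9.05 chart mm [   0.  -135.5   14.3] f_chart [-1.21  1.09 -0.46] q [-47.  37. 109.  41.  62. -56.]
tool z in chart [-0.001  0.65  -0.76 ] x [-0.002  0.76   0.65 ]
(0, -134, 16) [ 0.22 -0.   -0.03]
(0, -132, 30) [ 1.29 -0.   -0.96]
(0, -131, 50) [ 2.66 -0.   -2.42]
(0, -127, 75) [ 4.59  0.   -4.06]
(0, -120, 95) [ 6.42  0.   -5.12]
```

View pics/s3.png

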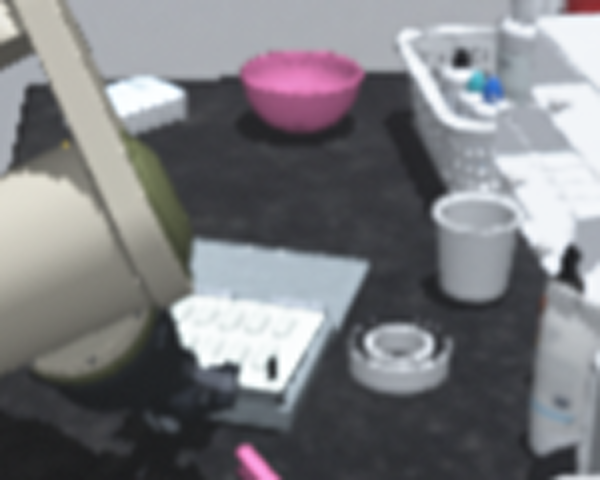

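Run:
```python
from h import *
go((0,-137.5,27),(0,-137.5,40.6),(0,-133,53),(0,-128.3,64.6),(0,-122,76),(0,-115,86.6),(0,-107,97),(0,-98,106),(0,-89,116),(0,-80,124.5),(0,-70,130),(0,-60,135.2),(0,-49,139),(0,-38,142.4))
```

```text
9.05 chart mm [   0.  -135.5   14.3] f_chart [-1.21  1.09 -0.46] q [-47.  37. 109.  41.  62. -56.]
tool z in chart [-0.001  0.65  -0.76 ] x [-0.002  0.76   0.65 ]
(0, -137.5, 27) [ 0.67 -0.   -1.09]
(0, -137.5, 40.6) [ 1.56 -0.   -2.12]
(0, -133, 53) [ 2.7  -0.   -2.77]
(0, -128.3, 64.6) [ 3.82 -0.   -3.35]
(0, -122, 76) [ 5.04  0.   -3.81]
(0, -115, 86.6) [ 6.26  0.   -4.16]
(0, -107, 97) [ 7.54  0.01 -4.43]
(0, -98, 106) [ 8.81  0.01 -4.53]
(0, -89, 116) [ 1.014e+01  1.000e-02 -4.700e+00]
(0, -80, 124.5) [ 1.138e+01  1.000e-02 -4.760e+00]
(0, -70, 130) [ 1.25e+01  1.00e-02 -4.53e+00]
(0, -60, 135.2) [13.6   0.02 -4.28]
(0, -49, 139) [14.68  0.02 -3.85]
(0, -38, 142.4) [15.74  0.02 -3.4 ]
```

Emit:
move_arm([
  [0,0,0,0.7,0,-1.1,-1],
  [0,0,0,1.6,0,-2.1,-1],
  [0,0,0,2.7,0,-2.8,-1],
  [0,0,0,3.8,0,-3.3,-1],
  [0,0,0,5,0,-3.8,-1],
])

```text
time_s: 9.55
position: [0.4433, -0.0656, 0.0765]
tool_rot: [[0.254, 0.943, 0.218], [0.717, -0.334, 0.612], [0.65, 0.001, -0.76]]
ft_force: [-0.3, 0.1, -0.2]
grip_width: 0.0001
gripper_force: 0.4
```

Run:
```python
from h import *
p=env.get_image("top"); save(p,'t3',(200,140,340,260),5)
print([ (np.round(r["pixel"]),r["conf"]) for k in("leaf_tab","leaf_mid") for r in env.tip_of(k,p)[:2]])
go()
```

```text
[(array([300., 215.]), 0.57), (array([282., 210.]), 0.95)]
9.7 chart mm [   0.2 -123.    76. ] f_chart [ 0.21  1.   -0.5 ] q [-45.  30. 107.  39.  69. -49.]
tool z in chart [-0.    0.65 -0.76] x [-0.002  0.76   0.65 ]
```

View pics/t3.png

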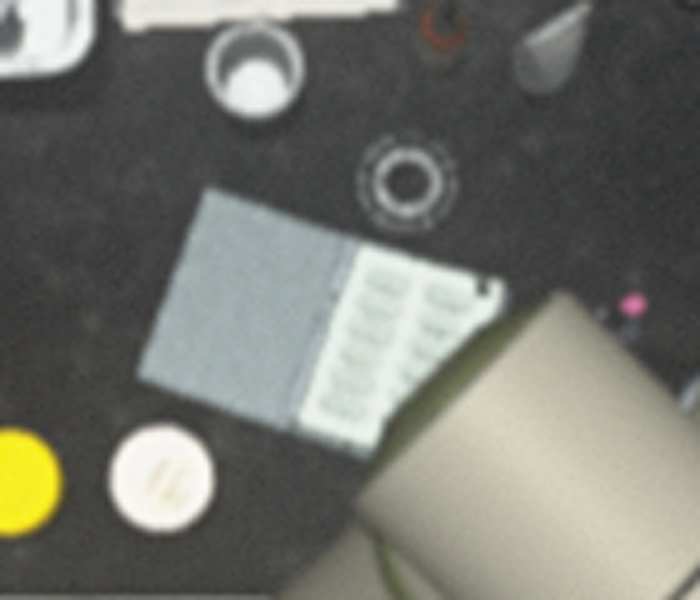

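Run:
```python
from h import *
p=env.get_image("top")
for f in(0,10,20,25,30,35):
    a=np.radians(f);X=[]
    for x,r,h in((65,116,1.5),(65,6,1.5),(0,61,-1.5)):
        X.append(RC@(np.array([x,-r*np.cos(a)+h*np.sin(a),22+r*np.sin(a)+h*np.cos(a)])/1e3)+C0)
    q=proj(p,X); print(f,np.round((q[:2]-[200,140])*5),np.round(q[2]))
p=env.get_image("wrist"); save(p,'w4',s=1.2)
```

```text
0 [[510. 296.]
 [360. 243.]] [281. 212.]
10 [[511. 291.]
 [360. 243.]] [281. 211.]
20 [[507. 284.]
 [359. 243.]] [280. 211.]
25 [[503. 280.]
 [359. 242.]] [280. 210.]
30 [[498. 275.]
 [358. 242.]] [279. 210.]
35 [[492. 271.]
 [358. 242.]] [279. 209.]
```

View pics/w4.png

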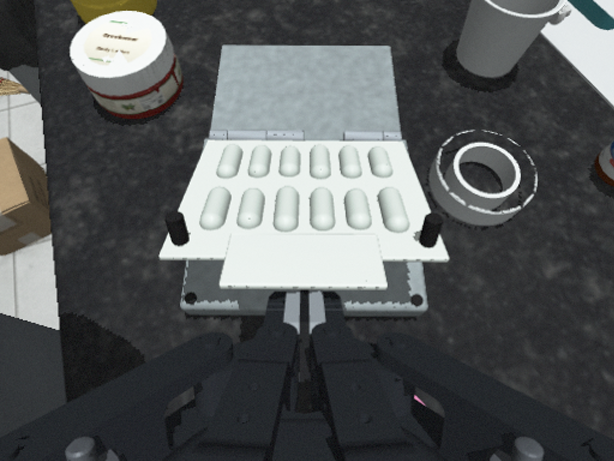

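The leaf is up about 20°, with the fingers hooked centrally under the tab. I'll carry on along the arc.

Emit:
move_arm([
  [0,0,0,1.3,0,-0.35,-1],
  [0,0,0,2.5,0,-0.6,-1],
  [0,0,0,3.8,0,-0.75,-1],
  [0,0,0,5.1,0,-0.9,-1],
  [0,0,0,6.4,0,-0.95,-1],
])

```text
time_s: 10.3
position: [0.4575, -0.0248, 0.1251]
tool_rot: [[0.253, 0.943, 0.217], [0.717, -0.333, 0.613], [0.65, 0.0, -0.76]]
ft_force: [0.0, -0.1, -1.6]
grip_width: 0.0001
gripper_force: 0.4
```

Emit:
move_arm([
  [0,0,0,1.1,0,0.2,-1],
  [0,0,0,2.2,0,0.5,-1],
  [0,0,0,3.3,0,0.9,-1],
  [0,0,0,4.3,0,1.35,-1],
])

```text
time_s: 10.7
position: [0.4714, 0.0143, 0.1421]
tool_rot: [[0.254, 0.943, 0.217], [0.716, -0.334, 0.613], [0.65, -0.0, -0.76]]
ft_force: [0.1, -0.7, 0.7]
grip_width: -0.0001
gripper_force: 0.4
```

Run:
```python
from h import *
p=env.get_image("wrist"); save(p,'w5',s=1.2)
go()
```

```text
10.75 chart mm [ -0.2 -37.5 142.4] f_chart [-0.9   0.45  0.9 ] q [-34.  22. 104.  41.  72. -35.]
tool z in chart [-0.001  0.65  -0.76 ] x [-0.002  0.76   0.65 ]
```

View pics/w5.png

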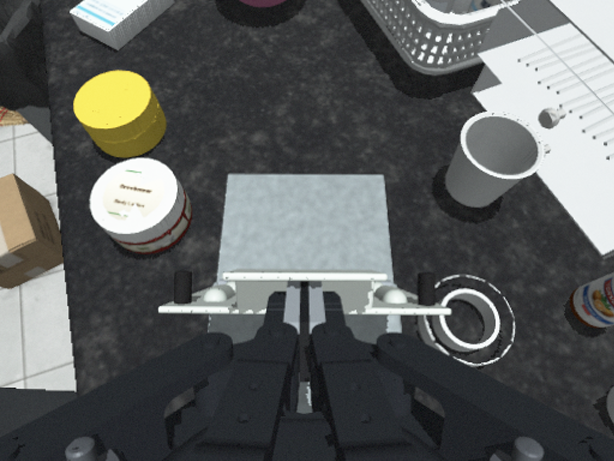

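The leaf is at about 70°, held on the flange. I'll move the fingertip to its bare back and push it over.

```bash
cat > path.py <<'E'
from h import *
def T(f,r=85,over=0):
    a=np.radians(f);u=np.array([-np.cos(a),np.sin(a)]);n=np.array([np.sin(a),np.cos(a)])
    d=11*abs(.76*n[0]+.65*n[1]); q=np.array([0,22])+r*u+(-1.5-d+over)*n
    return (0,round(q[0],1),round(q[1],1))
E
python3 - <<'E'
from path import *
go((0,-60,138),(0,-80,125),(0,-75,90),T(60,85),*[T(f,85) for f in range(70,181,8)],T(180))
E
```

```text
10.75 chart mm [ -0.2 -37.5 142.4] f_chart [-0.9   0.45  0.9 ] q [-34.  22. 104.  41.  72. -35.]
tool z in chart [-0.001  0.65  -0.76 ] x [-0.002  0.76   0.65 ]
(0, -60, 138) [-2.    0.01 -1.13]
(0, -80, 125) [-4.36  0.01 -1.44]
(0, -75, 90) [-6.26  0.01  1.54]
(0, np.float64(-53.2), np.float64(89.5)) [-4.64  0.02  3.  ]
(0, np.float64(-40.2), np.float64(97.8)) [-3.11  0.02  3.21]
(0, np.float64(-28.6), np.float64(102.8)) [-1.9   0.02  3.59]
(0, np.float64(-16.2), np.float64(106.1)) [-0.75  0.02  4.14]
(0, np.float64(-3.4), np.float64(107.4)) [0.31 0.03 4.88]
(0, np.float64(9.7), np.float64(106.8)) [1.27 0.03 5.77]
(0, np.float64(22.6), np.float64(104.2)) [2.08 0.03 6.81]
(0, np.float64(35.0), np.float64(99.6)) [2.72 0.03 7.97]
(0, np.float64(46.7), np.float64(93.2)) [3.19 0.04 9.21]
(0, np.float64(57.2), np.float64(84.9)) [ 3.45  0.04 10.53]
(0, np.float64(65.8), np.float64(75.9)) [ 3.52  0.04 11.77]
(0, np.float64(71.9), np.float64(67.5)) [ 3.43  0.04 12.8 ]
(0, np.float64(76.9), np.float64(58.5)) [ 3.23  0.04 13.81]
(0, np.float64(80.9), np.float64(48.8)) [ 2.9   0.04 14.81]
(0, np.float64(83.7), np.float64(38.6)) [ 2.45  0.04 15.77]
(0, np.float64(85.0), np.float64(30.7)) [ 2.04  0.04 16.45]
```

Emit:
move_arm([
  [0,0,0,-2,0,-1.1,-1],
  [0,0,0,-4.4,0,-1.4,-1],
  [0,0,0,-6.3,0,1.5,-1],
  [0,0,0,-4.6,0,3,-1],
  [0,0,0,-3.1,0,3.2,-1],
])

```text
time_s: 11.25
position: [0.4697, 0.012, 0.096]
tool_rot: [[0.256, 0.943, 0.214], [0.714, -0.334, 0.615], [0.651, -0.005, -0.759]]
ft_force: [1.2, -0.5, 0.4]
grip_width: -0.0005
gripper_force: 0.0
```

Emit:
move_arm([
  [0,0,0,1.2,0,0.4,-1],
  [0,0,0,2.35,0,0.95,-1],
  [0,0,0,3.4,0,1.7,-1],
  [0,0,0,4.4,0,2.55,-1],
  [0,0,0,5.2,0,3.6,-1],
])

```text
time_s: 11.75
position: [0.4916, 0.071, 0.104]
tool_rot: [[0.253, 0.943, 0.217], [0.717, -0.334, 0.612], [0.65, 0.001, -0.76]]
ft_force: [-0.0, -0.8, -0.8]
grip_width: 0.0
gripper_force: 0.5
```

Emit:
move_arm([
  [0,0,0,0.6,0,1.2,-1],
  [0,0,0,1.1,0,2.4,-1],
  [0,0,0,1.35,0,3.7,-1],
  [0,0,0,1.4,0,5,-1],
])

```text
time_s: 12.15
position: [0.5058, 0.1116, 0.0741]
tool_rot: [[0.253, 0.943, 0.217], [0.716, -0.333, 0.613], [0.65, -0.0, -0.76]]
ft_force: [0.9, -0.3, 0.8]
grip_width: -0.0
gripper_force: 0.5
```

Run:
```python
from path import *
p=env.get_image("wrist"); save(p,'w6',s=1.2)
go(*[T(f,85) for f in range(142,181,6)],T(180),T(180,85,1.5))
```

```text
12.2 chart mm [-0.9 65.3 72.8] f_chart [-2.34 -0.74 -1.69] q [-21.  30. 106.  51.  57. -35.]
tool z in chart [-0.003  0.65  -0.76 ] x [0.   0.76 0.65]
(0, np.float64(65.8), np.float64(75.9)) [ 0.23  0.09 -0.2 ]
(0, np.float64(70.4), np.float64(69.7)) [0.18 0.09 0.57]
(0, np.float64(74.5), np.float64(63.1)) [0.06 0.09 1.34]
(0, np.float64(78.0), np.float64(56.1)) [-0.13  0.09  2.1 ]
(0, np.float64(80.9), np.float64(48.8)) [-0.38  0.1   2.84]
(0, np.float64(83.1), np.float64(41.2)) [-0.71  0.1   3.56]
(0, np.float64(84.7), np.float64(33.3)) [-1.1   0.1   4.26]
(0, np.float64(85.0), np.float64(30.7)) [-1.24  0.1   4.48]
(0, np.float64(85.0), np.float64(29.2)) [-1.34  0.1   4.59]
```

View pics/w6.png

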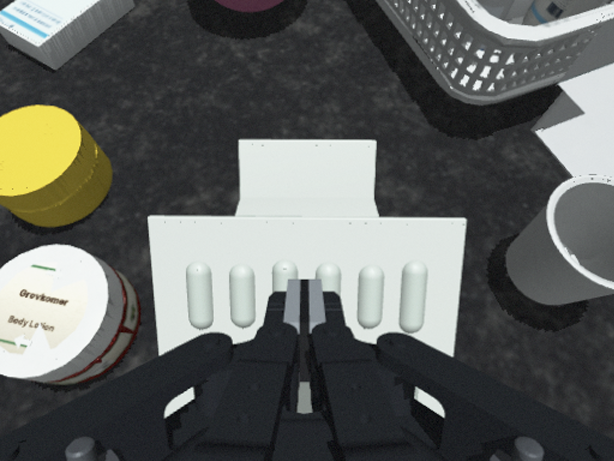

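The leaf is past upright, at about 140°, and leading the fingertip toward the panel. The pot and the cup are clear. I'll push down gently for the rest.

Emit:
move_arm([
  [0,0,0,0.2,0,0.5,-1],
  [0,0,0,0.1,0.1,1.2,-1],
  [0,0,0,-0.1,0.1,1.9,-1],
  [0,0,0,-0.3,0.1,2.5,-1],
  [0,0,0,-0.5,0.1,3.1,-1],
])

```text
time_s: 12.7
position: [0.512, 0.1258, 0.0475]
tool_rot: [[0.254, 0.943, 0.217], [0.716, -0.334, 0.613], [0.65, -0.0, -0.76]]
ft_force: [0.1, -0.3, 1.0]
grip_width: 0.0
gripper_force: 0.3
```

Emit:
move_arm([
  [0,0,0,-0.2,0,0.4,-1],
  [0,0,0,-0.4,0,0.8,-1],
  [0,0,0,-0.6,0,1.1,-1],
  [0,0,0,-0.75,0,1.35,-1],
  [0,0,0,-0.8,0,1.45,-1],
])

```text
time_s: 13.2
position: [0.513, 0.129, 0.0316]
tool_rot: [[0.254, 0.943, 0.217], [0.716, -0.334, 0.613], [0.65, -0.0, -0.76]]
ft_force: [-0.0, 0.2, 0.4]
grip_width: -0.0002
gripper_force: 0.2
```

Run:
```python
from path import *
go(T(180,85,1),T(180,85,2))
```

```text
13.2 chart mm [ 1.  83.5 31.6] f_chart [-0.08  0.22  0.36] q [-18.  35. 107.  55.  52. -40.]
tool z in chart [-0.001  0.65  -0.76 ] x [-0.001  0.76   0.65 ]
(0, np.float64(85.0), np.float64(29.7)) [-0.01 -0.09  0.24]
(0, np.float64(85.0), np.float64(28.7)) [-0.07 -0.09  0.32]
```

Emit:
move_arm([
  [0,0,0,-0.07,0,0.08,-1],
  [0,0,0,-0.14,0,0.15,-1],
  [0,0,0,-0.2,0,0.23,-1],
  [0,0,0,-0.2,0,0.23,-1],
])

```text
time_s: 13.6
position: [0.5134, 0.1291, 0.0299]
tool_rot: [[0.253, 0.943, 0.218], [0.715, -0.334, 0.614], [0.651, 0.001, -0.759]]
ft_force: [-2.3, -2.0, 12.7]
grip_width: 0.0002
gripper_force: 6.2
```

The force rose to 12.7 N at the expected height, so the leaf is on its end stop. I'll retreat up along the fingers and check.

Emit:
move_arm([
  [0,0,0,0.3,0,-0.5,-1],
  [0,0,0,1.5,0,-3,-1],
  [0,0,0,2.5,0,-7,-1],
  [0,0,0,4,0,-12,-1],
  [0,0,0,4,0,-16,-1],
])

```text
time_s: 14.1
position: [0.4881, 0.0591, 0.1788]
tool_rot: [[0.252, 0.943, 0.217], [0.718, -0.333, 0.612], [0.649, 0.002, -0.761]]
ft_force: [0.3, 0.1, 0.3]
grip_width: 0.0
gripper_force: 0.0
```

Run:
```python
from path import *
P,R=st()
a=env.get_image("wrist");b=env.get_image("side")
im=np.hstack([a["color"],cv2.resize(b["color"][120:264,160:352],(512,384))])[:,:,::-1]
cv2.imwrite('pics/f.png',cv2.resize(im,(800,300),interpolation=cv2.INTER_AREA))
for n,p in(("w",a),("s",b)):
    for k,z in(("leaf_mid",.0235),("leaf_tab",.005),("pot",0),("cup",0),("tape",0),("clip",0)):
        for r in env.tip_of(k,p)[:2]: 
            X=atz(p,r["pixel"],z);print(n,k,round(r["conf"],2),np.round(X,3),np.round(RC.T@(X-C0),3))
```

```text
14.1 chart mm [  0.8   9.3 178.8] f_chart [0.23 0.14 0.28] q [-28.  19. 101.  42.  73. -26.]
w leaf_mid 0.63 [0.505 0.108 0.024] [0.    0.062 0.024]
w leaf_tab 0.58 [0.531 0.195 0.005] [-0.004  0.152  0.005]
w pot 0.92 [0.384 0.157 0.   ] [-0.13   0.067  0.   ]
w pot 0.6 [0.377 0.259 0.   ] [-0.171  0.16   0.   ]
w cup 0.95 [0.662 0.099 0.   ] [0.151 0.106 0.   ]
w cup 0.25 [0.384 0.157 0.   ] [-0.13   0.067  0.   ]
w tape 0.61 [ 0.593 -0.012  0.   ] [ 0.123 -0.022  0.   ]
s leaf_mid 0.8 [0.508 0.105 0.023] [0.004 0.059 0.023]
s leaf_tab 0.65 [0.54  0.19  0.005] [0.006 0.15  0.005]
s pot 0.68 [0.383 0.163 0.   ] [-0.133  0.072  0.   ]
s pot 0.59 [0.378 0.284 0.   ] [-0.178  0.185  0.   ]
s cup 0.87 [0.659 0.089 0.   ] [0.152 0.095 0.   ]
s cup 0.72 [0.564 0.403 0.   ] [-0.043  0.359  0.   ]
s tape 0.8 [ 0.596 -0.     0.   ] [ 0.123 -0.01   0.   ]
s clip 0.42 [ 0.496 -0.151  0.   ] [ 0.079 -0.186  0.   ]
```

View pics/f.png

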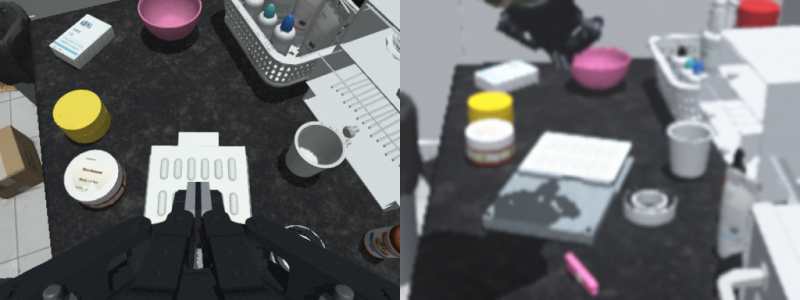

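The leaf lies flat on the left: its mid point measures y = 61 mm (nominal 61) and its tab about 150 mm (nominal 147). The pot is upright on the worktop, and the bystanders show no sign of having moved. The robot is clear, so I'll hand in.

```bash
python3 -c "
from h import *
print(env.close_job())"
```

```text
the job is handed in; nothing more can be done
None
```

I pushed the pot off the panel, where it stands upright on the worktop, then turned the leaf over and pressed it flat on the left side; the job was handed in at about 14 s with the robot touching nothing.

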